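# Shorten the long telescopic leg to its second hole

### The job

One of the two telescopic stand legs clamped on the board is still pulled out long. Squeeze in the spring button on the side of its inner tube, slide the tube into its holder as far as the second hole, and let go so that the pin springs out there and the leg is locked as short as its neighbour. Leave the leg that is already short locked as it is.

Things in the scene. Friction and masses are not known exactly. Their poses are not given: they have to be found in the camera images.
- long_leg_pad (a point): Grip point on the long leg's inner tube (bare steel, 32 mm square, sticking 125 mm out of its holder, black foot cap on the end): on its centre line, 40 mm above the free bench, 31 mm short of the cap. Moves with the tube. y axis: outwards along the tube to the cap (push in along -y); z up; -x: the side where the spring button's pad, 30 mm long, 16 mm high, stands 11 mm proud. +x side plain.
- long_leg_tube (a joint): Slide of that tube in its fixed holder (grey square tube, 40 mm wide, 130 mm long, two holes in its -x side). In m: 0 = pin in the middle of the first hole (long), grows inwards, 0.060 = middle of the second hole, 0.065 = end stop. Takes 2 to 5 N once unlocked. Holes leave the pin 5 mm play each way. Let go between holes, the pin rides inside the wall and pops out at the hole.
- long_leg_button (a joint): Its spring button: pad and pin in one piece, the pin (12 mm round, 6 mm proud of the holder) 108 mm further in than the pad. In m: 0 = fully out, locked if in a hole; grows as the pad is pressed to +x; pin clear of the hole beyond 0.009; 0.0105 = stop, pad flush. Spring 5 N, 8 N at the stop. Across pad and tube: 43 mm at rest, 32.5 mm squeezed flush.
- short_leg_tube (a joint): Slide of the other leg: same make, its tube sticking out only 65 mm, already locked in its second hole (same values: about 0.060 m). To be left so. It lies parallel, 110 mm away centre to centre, nearer to or farther from the robot than the long leg; both holders are strapped on one 20 mm plywood board, 185 x 136 mm, fixed to the bench; the tubes overhang it.

How it is judged:
By the outcome, as a careful person would: the job done as asked, in the order asked, and still so for the second after the job is handed in, with the robot touching nothing.
It also fails if it takes over 35 s, if anything falls off the work surface, if the arm or the gripper's body presses on something with over 40 N, if the wrist force passes 120 N, or if a joint passes its speed limit or range.

### The arm

A 6-joint arm with a two-finger parallel gripper is mounted at the origin on a cart in front of the work surface, level with it; the furniture and walls round the work are solid. World frame = base frame: x ahead of the robot, y to its left, z up, the work surface at z = 0. Lengths are in mm, angles in rad, forces in N, time in s.
With the tool pointing down it reaches from about 225 to 725 mm from the base axis. Payload 3.1 kg.
Tool frame: the origin (TCP) lies at the very end of the fingers, on their centre line; the grasp point (between the pads) lies 19 mm behind it; z points along the fingers, y is the direction in which the jaws open and shut (so a half turn about z gives the same grasp; the last joint's range is limited). The gripper opens to 85 mm and grips with 20 to 120 N. Pads are 22 mm wide; open, the fingers measure 114 mm over their backs; the gripper's body (76 mm by 85 mm) begins 54 mm behind the grasp point. The pads swing forward as they close: fully open they stand 13 mm farther back than shut.
Start: joints at [1.047, 0.048, 0.099, 1.622, 0, 1.443], TCP at [202.418, 484.401, 231.312] pointing down, gripper open.
Joint ranges: [-2.91, 2.91], [-0.99, 1.94], [-1.21, 1.42], [-2.12, 2.29], [-1.49, 1.47], [-3.14, 3.14]. Speed limits (rad/s): [2.79, 2.79, 3.14, 3.14, 3.14, 3.14].

### API

Orientations are given as [roll, pitch, yaw] about the fixed x, y, z axes, in that order (R = Rz(yaw) Ry(pitch) Rx(roll)).
In Python, from workcell import robot, vision gives the robot as it stands.
- The arm moves only by the shell command python3 -m handwheel 'ROWS' [FORCE]. ROWS is JSON, a list that holds one entry, the list of rows, each a list of 5 numbers: the shift along the world's x, y, z in m, then the turn about the world's z in degrees, then the finger opening in m, from 0 to 0.0854. In form: [[[dx, dy, dz, spin, grip], ...]]. A call has 1 to 12 rows; each row is the pose to reach, as a shift and turn from the pose commanded when the call began; what a row does not reach only later rows make up. A row lasts 1/12 s, in which the tool goes at most 41.7 mm and 7.16 degrees, less where a joint would pass 70% of its speed; a pose out of reach is approached as far as the arm can. A call with a gripper value outside its range is refused whole. The fingers move at their own pace and stop on an object; FORCE is the grip in N (left out, the last holds). Time passes only in rows, so rows that repeat a pose let the fingers close. It gives the time, the measured TCP pose, the force and the opening at its end, in the units of the state.
- robot.read_state(): the state, without advancing time (a new reading comes with each control period).
- vision.camera(name): name is "scene" or "top" or "wrist"; returns the picture (480x640x3 uint8, blue, green, red); there is no depth.
- vision.camera_model(name): a dict with "fov_y" (degrees; the focal length in pixels is half the picture's height over the tangent of half this angle, whatever the lens; pixels are square), "cx", "cy" (the principal point, pixels), "T" (4x4, takes a point from camera to world coordinates); the wrist camera has in their place "hand_eye" (4x4, takes a point from camera to tool coordinates, whose origin is the TCP and whose axes are the flange's). Camera axes: x right, y down, z forward; pixel columns grow to the right and rows downward; lengths in mm; the calibration is good to about 2 mm. The wrist camera is an equidistant fisheye: a pixel r from the principal point sees the ray r / f radians off the axis. A picture is of the moment at which its call begins: read the wrist's pose just before it. camera_model takes no time and is no camera call.
- robot.job_done(): hands the job in, once; it reports no verdict.
The state is a dict: "time": time; "qpos": joint angles; "joint_vel": joint speeds; "effort": joint torques, N m; "eef_pos": TCP position; "tool_rot": TCP orientation; "force": force on the tool from outside, world axes, zero at the start; "ft_torque": the same for the moment, N m; "finger_gap": finger opening in mm.
Only numpy, scipy, OpenCV 4.12 (cv2) and the standard library are available. Lean on these libraries where they do the work, as an engineer would, in place of code of your own. Each camera call takes 0.05 s, during which the arm holds its last target.

## Working session

There is one attempt and no reset: what is moved stays moved. The work goes in short steps, Python scripts to look and compute and a shell command to move; the robot and the scene stay as the last step left them, time stands still between calls to the robot, and variables do not carry over. Pictures are saved under pics/ and viewed, and the job is handed in when it is done.

```bash
mkdir -p pics; ls; python3 - <<'E'
from workcell import robot, vision
import cv2
s=robot.read_state();print(s)
for n in("scene","top","wrist"):
    cv2.imwrite(f"pics/{n}0.png",vision.camera(n)); m=vision.camera_model(n);print(n,m)
E
```

```text
pics
{'time': 0.0, 'qpos': array([ 1.04718899e+00,  4.87498132e-02,  9.75604056e-02,  1.62200845e+00,
       -4.80213937e-06,  1.44298849e+00]), 'joint_vel': array([ 3.87445467e-04, -8.04703705e-04,  1.31401034e-03, -9.95477298e-05,
        9.05485249e-04, -7.15706574e-04]), 'effort': array([ 4.54809760e-04, -3.38788104e+01,  3.20013034e+01,  2.04708602e-02,
        1.06579303e-04,  6.63457897e-06]), 'eef_pos': array([202.11211915, 483.85652904, 230.09889975]), 'tool_rot': array([-3.13921010e+00, -3.01336077e-04,  2.74579280e+00]), 'force': array([ 0.24902852, -0.71048748,  0.50282932]), 'ft_torque': array([-0.02905757, -0.03337779,  0.00811013]), 'finger_gap': 85.19393455050708}
scene {'fov_y': 54.260382413908786, 'cx': 323.07515767398456, 'cy': 244.79722202747365, 'T': array([[ 6.76712048e-01, -5.36768379e-01,  5.03925105e-01,
         4.33896353e+01],
       [-7.36247487e-01, -4.93981216e-01,  4.62517239e-01,
        -1.35650901e+02],
       [ 6.64907832e-04, -6.84004580e-01, -7.29477411e-01,
         6.91095758e+02],
       [ 0.00000000e+00,  0.00000000e+00,  0.00000000e+00,
    
[... 191 characters left out ...]
02],
       [-9.99920899e-01, -5.48082267e-03,  1.13206140e-02,
         2.69598055e+02],
       [-1.07607679e-02, -9.31926951e-02, -9.95589939e-01,
         9.24949766e+02],
       [ 0.00000000e+00,  0.00000000e+00,  0.00000000e+00,
         1.00000000e+00]])}
wrist {'fov_y': 65.70646984690485, 'cx': 325.1937671161924, 'cy': 245.8124203100826, 'hand_eye': array([[ 1.52064774e-03, -9.57800086e-01, -2.87431179e-01,
         7.24308299e+01],
       [ 9.99998797e-01,  1.54484354e-03,  1.42624177e-04,
        -5.23859305e-01],
       [ 3.07430750e-04, -2.87431050e-01,  9.57801283e-01,
        -1.43183410e+02],
       [ 0.00000000e+00,  0.00000000e+00,  0.00000000e+00,
         1.00000000e+00]])}
```

View pics/scene0.png

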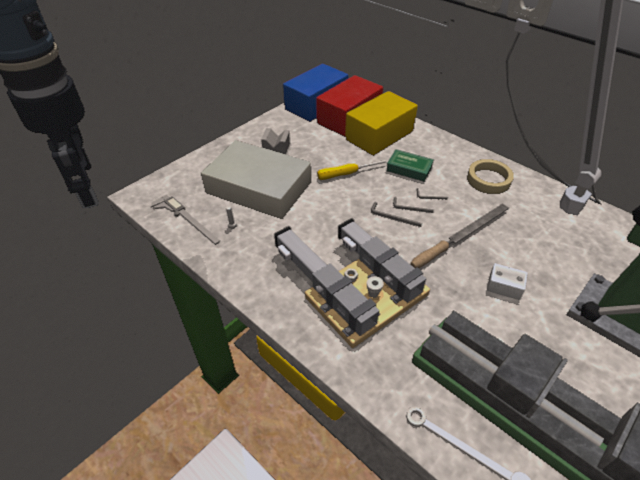

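View pics/top0.png

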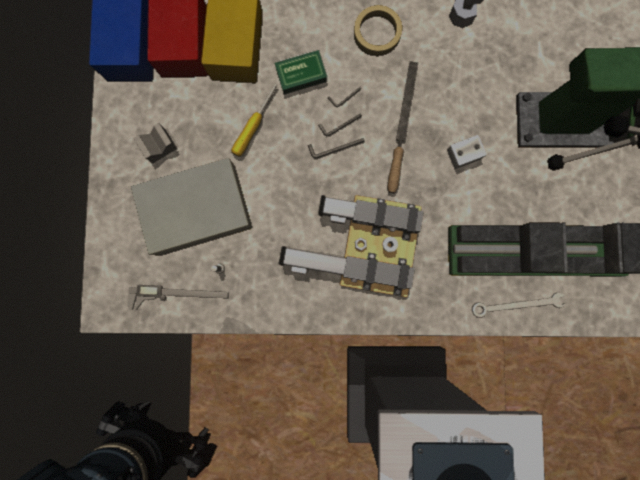

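View pics/wrist0.png

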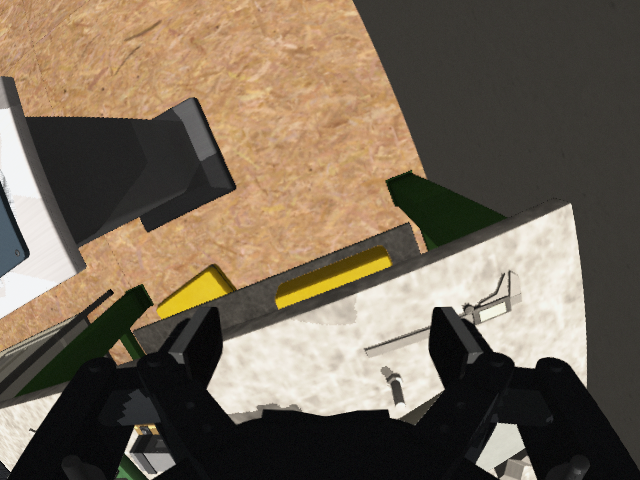

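```bash
python3 - <<'E'
import cv2
a=cv2.imread("pics/top0.png")[180:310,260:440];cv2.imwrite("pics/topz.png",cv2.resize(a,None,fx=4.4,fy=4.4,interpolation=cv2.INTER_CUBIC))
a=cv2.imread("pics/scene0.png")[205:345,260:440];cv2.imwrite("pics/scz.png",cv2.resize(a,None,fx=4.2,fy=4.2,interpolation=cv2.INTER_CUBIC))
E
```

```text
(no output)
```

View pics/topz.png

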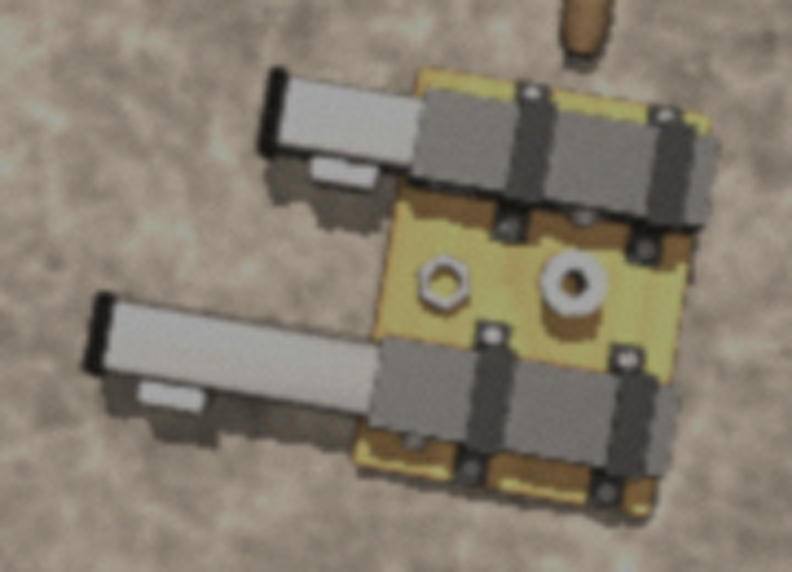

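View pics/scz.png

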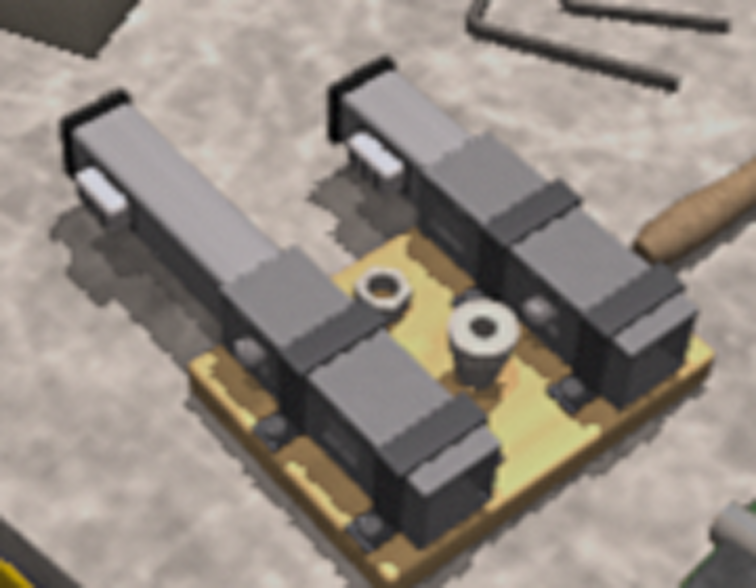

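```bash
cat > h.py <<'E'
import numpy as np
from workcell import robot, vision
def cam(n):
    m=vision.camera_model(n);f=240/np.tan(np.radians(m['fov_y']/2));return m,f
def back(n,uv,z):
    m,f=cam(n);d=m['T'][:3,:3]@np.array([(uv[0]-m['cx'])/f,(uv[1]-m['cy'])/f,1]);o=m['T'][:3,3]
    return o+d*(z-o[2])/d[2]
def proj(n,p):
    m,f=cam(n);q=m['T'][:3,:3].T@(np.asarray(p)-m['T'][:3,3]);return np.array([f*q[0]/q[2]+m['cx'],f*q[1]/q[2]+m['cy']])
E
python3 - <<'E'
from h import *
Z=lambda u,v:(260+u/4.4,180+v/4.4)
S=lambda u,v:(260+u/4.2,205+v/4.2)
for nm,n,uv,z in [("cap far","top",Z(110,300),56),("cap near","top",Z(102,372),56),("h far","top",Z(381,345),56),("h near","top",Z(370,412),56),("pad c","top",Z(173,390),48),
 ("capfar outer","top",Z(100,293),58),("capnear","top",Z(88,372),58),("sh capfar","top",Z(278,78),56),("sh near","top",Z(272,150),56),
 ("holder mouth far","top",Z(381,337),60),("mouth near","top",Z(368,428),60),("hold end far","top",Z(680,385),60),("end near","top",Z(662,476),60),
 ("S cap far","scene",S(133,107),56),("S cap near","scene",S(75,132),56),("S hol far","scene",S(290,247),60),("S hol near","scene",S(222,292),60),
 ("S end far","scene",S(497,435),60),("S end near","scene",S(410,490),60),("S pad mid outer top","scene",S(95,193),48)]:
    print(nm,back(n,uv,z).round(1))
E
```

```text
cap far [467.5 342.9  56. ]
cap near [436.3 346.   56. ]
h far [448.7 225.5  56. ]
h near [419.8 230.2  56. ]
pad c [429.  315.6  48. ]
capfar outer [470.4 347.1  58. ]
capnear [436.2 351.8  58. ]
sh capfar [565.3 270.6  56. ]
sh near [533.5 273.1  56. ]
holder mouth far [451.9 225.7  60. ]
mouth near [412.9 231.3  60. ]
hold end far [432.1  97.7  60. ]
end near [393.3 105.8  60. ]
S cap far [469.1 336.7  56. ]
S cap near [440.2 344.6  56. ]
S hol far [452.4 225.3  60. ]
S hol near [415.  229.5  60. ]
S end far [435.2 101.   60. ]
S end near [392.6 109.6  60. ]
S pad mid outer top [425.2 316.8  48. ]
```

```bash
python3 -m handwheel '[[[0.02,-0.015,0,-7,0.085],[0.045,-0.03,0,-14,0.085],[0.07,-0.05,0,-21,0.085],[0.095,-0.067,0,-28,0.085],[0.12,-0.085,0,-35,0.085],[0.145,-0.1,0,-42,0.085],[0.17,-0.12,0,-49,0.085],[0.195,-0.137,-0.01,-56,0.085],[0.22,-0.155,-0.02,-63,0.085],[0.245,-0.171,-0.03,-70,0.085],[0.245,-0.171,-0.04,-76.3,0.085],[0.245,-0.171,-0.05,-76.3,0.085]]]'; python3 -m handwheel '[[[0,0,-0.03,0,0.085],[0,0,-0.06,0,0.085],[0,0,-0.06,0,0.085],[0,0,-0.06,0,0.085]]]'
python3 - <<'E'
from h import *
import cv2
print(robot.read_state())
for n in("wrist","top","scene"): cv2.imwrite(f"pics/{n}1.png",vision.camera(n))
E
```

```text
time: 1.15
eef_pos: [448.4, 312.1, 180.0]
tool_rot: [-3.14, 0.001, 1.409]
force: [0.4, 0.4, 0.7]
finger_gap: 85.0
time: 1.48
eef_pos: [444.7, 312.8, 118.8]
tool_rot: [-3.136, 0.004, 1.417]
force: [-0.3, -0.7, 1.4]
finger_gap: 85.0
{'time': 1.4833, 'qpos': array([ 4.89521297e-01,  1.07674493e-01, -6.10026870e-02,  1.40851966e+00,
        2.63630669e-04,  2.21404651e+00]), 'joint_vel': array([-0.00031169, -0.03007892,  0.08907973,  0.00333828, -0.00243937,
        0.00825553]), 'effort': array([-1.21901720e-01, -3.46002531e+01,  3.03431690e+01,  9.01351275e-03,
       -5.23527953e-03, -1.04977636e-02]), 'eef_pos': array([444.66394242, 312.80168729, 118.84535186]), 'tool_rot': array([-3.13631313,  0.00362806,  1.41707617]), 'force': array([-0.28041293, -0.72440573,  1.37579987]), 'ft_torque': array([ 0.0626481,  0.0006713, -0.0201181]), 'finger_gap': 84.96206861727482}
```

View pics/wrist1.png

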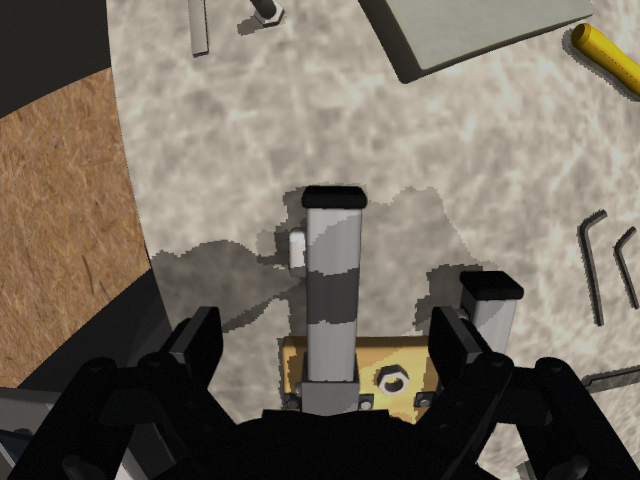

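View pics/scene1.png

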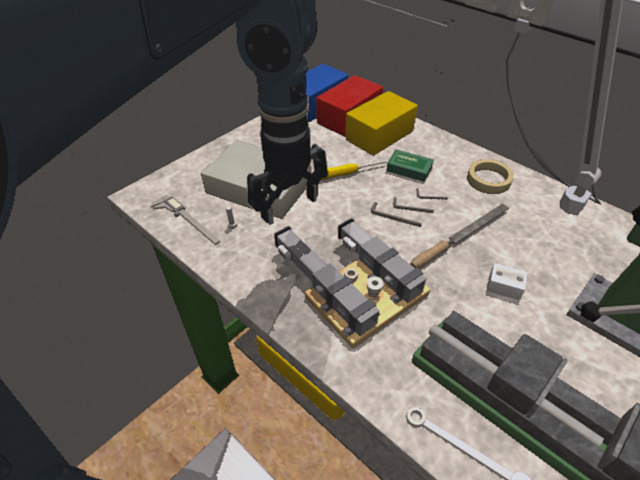

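```bash
cat >> h.py <<'E'
from scipy.spatial.transform import Rotation as Ro
def wback(uv,z,s):
    m,f=cam("wrist");d=np.array([uv[0]-m['cx'],uv[1]-m['cy']]);r=np.hypot(*d);t=r/f
    c=np.array([*(d/r*np.sin(t)),np.cos(t)])
    R=Ro.from_euler('xyz',s['tool_rot']).as_matrix();H=m['hand_eye']
    D=R@H[:3,:3]@c;o=R@H[:3,3]+s['eef_pos'];return o+D*(z-o[2])/D[2]
E
python3 - <<'E'
from h import *
s=robot.read_state();print(s['eef_pos'],s['tool_rot'])
for uv,z in [((308,211),56),((361,211),56),((307,378),56),((357,378),56),((297,232),48),((297,269),48),((302,383),60),((358,383),60)]: print(uv,wback(uv,z,s).round(1))
E
```

```text
[448.45947705 314.50827323 123.91182109] [ 3.13835801e+00 -2.49889803e-03  1.41573550e+00]
(308, 211) [444.2 345.8  56. ]
(361, 211) [474.5 341.1  56. ]
(307, 378) [423.6 230.5  56. ]
(357, 378) [458.  224.9  56. ]
(297, 232) [434.8 332.5  48. ]
(297, 269) [430.6 308.8  48. ]
(302, 383) [420.  229.5  60. ]
(358, 383) [458.2 223.4  60. ]
```

```bash
python3 - <<'E'
from h import *
import cv2
for i in range(4):
    s=robot.read_state();print(s['time'],s['eef_pos'].round(2),s['tool_rot'].round(4));im=vision.camera("wrist")
cv2.imwrite("pics/wrist2.png",im)
a=cv2.imread("pics/wrist1.png");print(np.abs(a.astype(int)-im).mean())
cv2.imwrite("pics/w2z.png",cv2.resize(im[170:420,260:400],None,fx=2.4,fy=2.4,interpolation=cv2.INTER_CUBIC))
E
```

```text
1.6333 [448.46 314.51 123.91] [ 3.1384e+00 -2.5000e-03  1.4157e+00]
1.6833 [448.79 314.58 124.23] [ 3.1377e+00 -3.0000e-03  1.4154e+00]
1.7333 [448.85 314.5  124.18] [ 3.1377e+00 -3.0000e-03  1.4151e+00]
1.7833 [448.74 314.37 123.88] [ 3.1381e+00 -2.7000e-03  1.4149e+00]
11.865107421875
```

View pics/w2z.png

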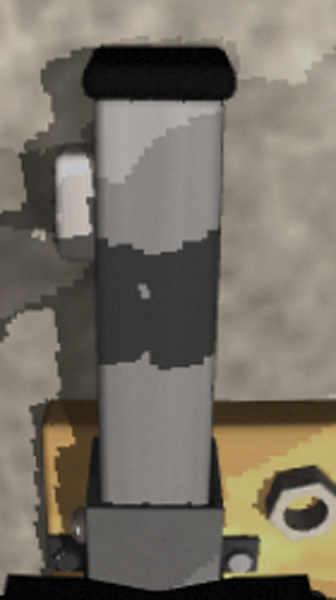

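```bash
python3 - <<'E'
from h import *
s=robot.read_state();print(s['time'],s['eef_pos'],s['tool_rot'])
g=lambda u,v:(260+u/2.4,170+v/2.4)
P={k:wback(g(*uv),z,s) for k,uv,z in [("cl",(97,101),56),("cr",(224,101),56),("ml",(101,500),56),("mr",(210,500),56),("p1",(72,155),48),("p2",(72,248),48),("hl",(88,508),60),("hr",(222,508),60)]}
for k in P: print(k,P[k].round(1))
c=(P['cl']+P['cr'])/2;m=(P['ml']+P['mr'])/2;u=(c-m)/np.linalg.norm(c-m);print(c,m,np.linalg.norm(c-m),np.degrees(np.arctan2(u[0],u[1])),"grip",c-31*u)
E
```

```text
1.8333 [448.54300732 314.16135263 123.45347397] [ 3.13862558e+00 -2.22086742e-03  1.41464166e+00]
cl [439.8 345.6  56. ]
cr [470.1 340.9  56. ]
ml [420.1 230.6  56. ]
mr [451.4 225.7  56. ]
p1 [430.4 331.3  48. ]
p2 [425.8 306.5  48. ]
hl [416.7 231.2  60. ]
hr [454.6 225.2  60. ]
[454.97882442 343.24670483  56.        ] [435.76810212 228.16942354  56.        ] 116.66975837921126 9.477423949503157 grip [449.87439634 312.66983753  56.        ]
```

```bash
python3 -m handwheel '[[[0,0,-0.02,0,0.085],[0,0,-0.04,0,0.085],[0,0,-0.06,0,0.085],[0,0,-0.075,0,0.085],[0,0,-0.087,0,0.085],[0,0,-0.095,0,0.085],[0,0,-0.1,0,0.085],[0,0,-0.103,0,0.085],[0,0,-0.103,0,0.085],[0,0,-0.103,0,0.085],[0,0,-0.103,0,0.085],[0,0,-0.103,0,0.085]]]'
python3 - <<'E'
from h import *
import cv2
for i in range(2):
    s=robot.read_state();print(s['time'],s['eef_pos'].round(2),s['tool_rot'].round(4),s['force']);im=vision.camera("wrist")
cv2.imwrite("pics/wrist3.png",im)
im=vision.camera("top")
cv2.imwrite("pics/top3.png",cv2.resize(im[180:310,260:440],None,fx=4.4,fy=4.4,interpolation=cv2.INTER_CUBIC))
E
```

```text
time: 2.83
eef_pos: [448.1, 313.8, 19.3]
tool_rot: [3.14, -0.001, 1.414]
force: [-0.5, -0.4, -0.3]
finger_gap: 84.9
2.8333 [448.12 313.77  19.28] [ 3.1402e+00 -1.1000e-03  1.4141e+00] [-0.49151501 -0.40926603 -0.30788948]
2.8833 [447.97 313.7   19.14] [ 3.1404e+00 -9.0000e-04  1.4141e+00] [-0.61008201 -0.59400863  0.22163555]
```

View pics/wrist3.png

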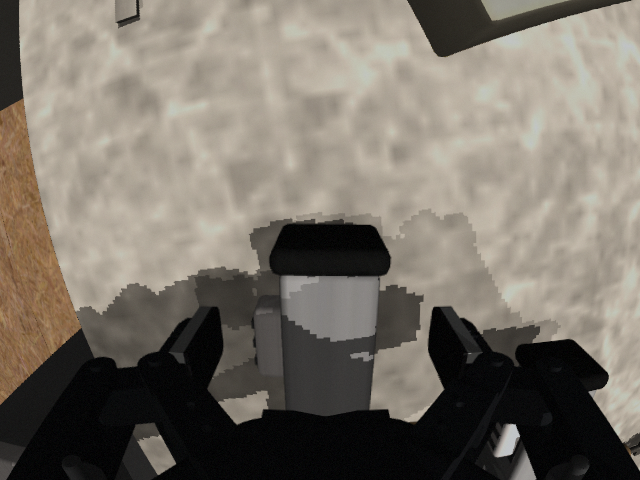

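View pics/top3.png

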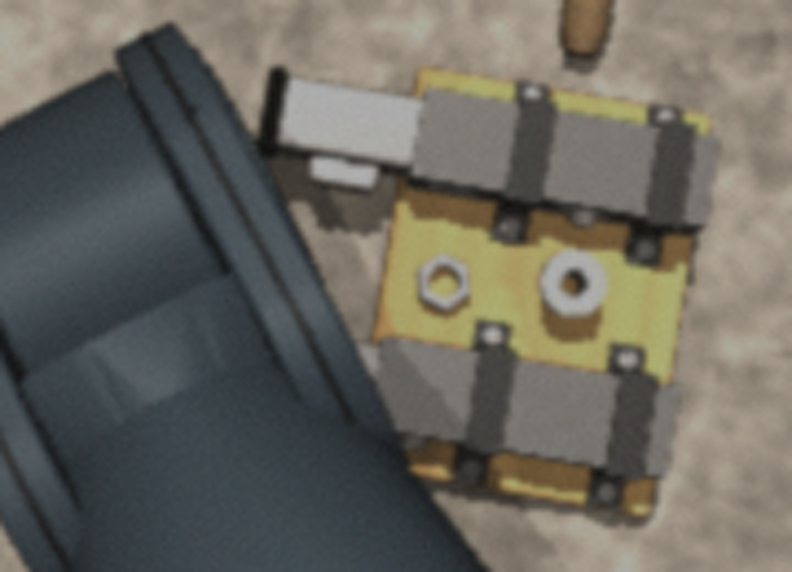

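```bash
python3 - <<'E'
from h import *
s=robot.read_state();print(s['eef_pos'],s['tool_rot'])
P=[wback(p,56,s) for p in [(281,278),(379,278),(287,400),(369,400)]]
for p in P:print(p.round(1))
c=(P[0]+P[1])/2;m=(P[2]+P[3])/2
y=np.array([.156,.988,0]);x=np.array([.988,-.156,0])
for p in (c,m,c-31*y): print(p.round(1),"local rel tcp",(p-s['eef_pos'])@x,(p-s['eef_pos'])@y)
E
```

```text
[447.77428104 313.59953307  18.83838814] [ 3.14082135e+00 -5.79200265e-04  1.41411281e+00]
[439.6 345.5  56. ]
[469.5 340.8  56. ]
[431.8 297.6  56. ]
[461.4 292.8  56. ]
[454.6 343.1  56. ] local rel tcp 2.1132745283467917 30.240391554685342
[446.6 295.2  56. ] local rel tcp 1.7206844599460467 -18.353476367247378
[449.7 312.5  56. ] local rel tcp 2.113274528346777 -0.7744884453146449
```

```bash
python3 -m handwheel '[[[0.0018,-0.0003,0,0,0.05],[0.0018,-0.0003,0,0,0.05],[0.0018,-0.0003,0,0,0.05],[0.0018,-0.0003,0,0,0.05],[0.0018,-0.0003,0,0,0.05],[0.0018,-0.0003,0,0,0.05],[0.0018,-0.0003,0,0,0.05],[0.0018,-0.0003,0,0,0.05]]]' 30
python3 - <<'E'
from h import *
import cv2
s=robot.read_state();print(s['time'],s['eef_pos'].round(2),s['force'],s['finger_gap']);im=vision.camera("wrist")
cv2.imwrite("pics/wrist4.png",im)
E
```

```text
time: 3.65
eef_pos: [447.1, 313.5, 18.2]
tool_rot: [-3.137, -0.0, 1.415]
force: [-4.9, 0.7, 3.1]
finger_gap: 50.3
3.65 [447.09 313.54  18.25] [-4.93364349  0.66267643  3.0511718 ] 50.29036146465672
```

View pics/wrist4.png

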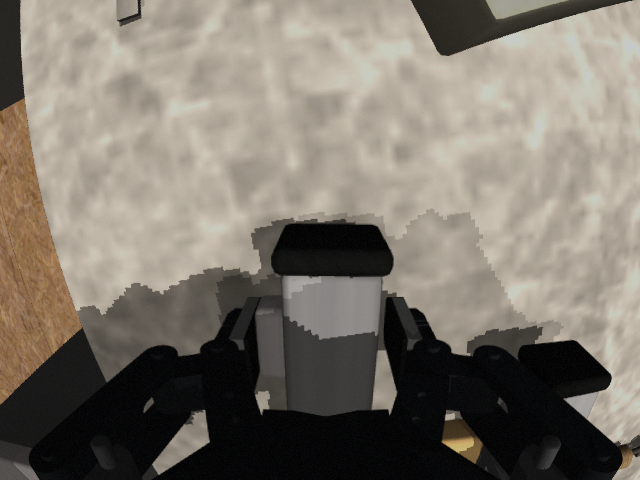

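```bash
python3 -m handwheel '[[[0.0005,0,0,0,0.045],[0.001,0,0,0,0.042],[0.0015,0,0,0,0.039],[0.002,0,0,0,0.036],[0.002,0,0,0,0.033],[0.002,0,0,0,0.03],[0.002,0,0,0,0.03],[0.002,0,0,0,0.03],[0.002,0,0,0,0.03],[0.002,0,0,0,0.03],[0.002,0,0,0,0.03]]]' 40
python3 - <<'E'
from h import *
import cv2
s=robot.read_state();print(s['time'],s['eef_pos'].round(2),s['force'],s['ft_torque'],s['finger_gap']);im=vision.camera("wrist")
cv2.imwrite("pics/wrist5.png",im)
E
```

```text
time: 4.62
eef_pos: [448.8, 313.3, 18.5]
tool_rot: [-3.137, 0.0, 1.414]
force: [-6.6, 1.4, 4.9]
finger_gap: 31.7
4.6167 [448.84 313.34  18.51] [-6.64533255  1.40899569  4.92474281] [ 0.03410615  1.11647055 -0.34273862] 31.68492970306626
```

View pics/wrist5.png

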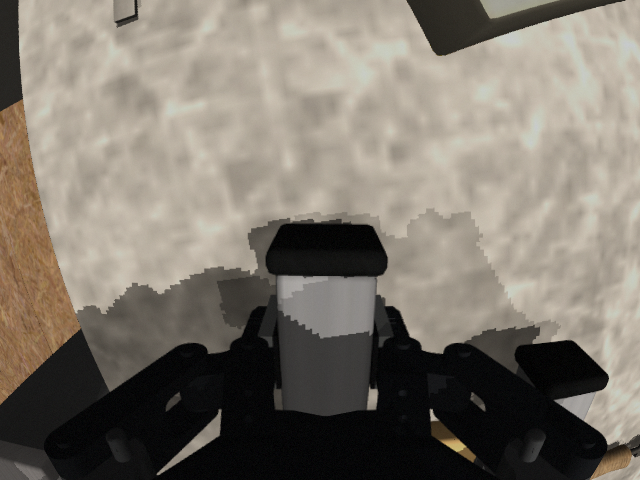

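```bash
python3 -m handwheel '[[[-0.002,-0.003,0,0,0.03],[-0.003,-0.009,0,0,0.03],[-0.004,-0.016,0,0,0.03],[-0.0051,-0.023,0,0,0.03],[-0.0062,-0.03,0,0,0.03],[-0.0073,-0.037,0,0,0.03],[-0.0084,-0.044,0,0,0.03],[-0.0095,-0.051,0,0,0.03],[-0.0103,-0.056,0,0,0.03],[-0.0108,-0.0593,0,0,0.03],[-0.0108,-0.0593,0,0,0.03],[-0.0108,-0.0593,0,0,0.03]]]' 40
python3 - <<'E'
from h import *
import cv2
s=robot.read_state();print(s['time'],s['eef_pos'].round(2),s['force'],s['ft_torque'],s['finger_gap'])
for n in("wrist","scene","top"): cv2.imwrite(f"pics/{n}6.png",vision.camera(n))
s=robot.read_state();print(s['time'],s['eef_pos'].round(2),s['force'],s['ft_torque'],s['finger_gap'])
a=cv2.imread("pics/scene6.png")[205:345,260:440];cv2.imwrite("pics/sc6z.png",cv2.resize(a,None,fx=4.2,fy=4.2,interpolation=cv2.INTER_CUBIC))
E
```

```text
time: 5.67
eef_pos: [438.6, 252.7, 18.5]
tool_rot: [-3.138, 0.001, 1.414]
force: [-6.1, 1.5, 5.9]
finger_gap: 31.5
5.6667 [438.64 252.69  18.48] [-6.13747576  1.49436586  5.85983983] [ 0.17948068  1.23583665 -0.31185034] 31.540243902411635
5.8167 [438.69 252.67  18.51] [-6.00796971 -0.04941525  5.8528032 ] [ 0.12303628  1.30246076 -0.327172  ] 31.648897365756504
```

View pics/wrist6.png

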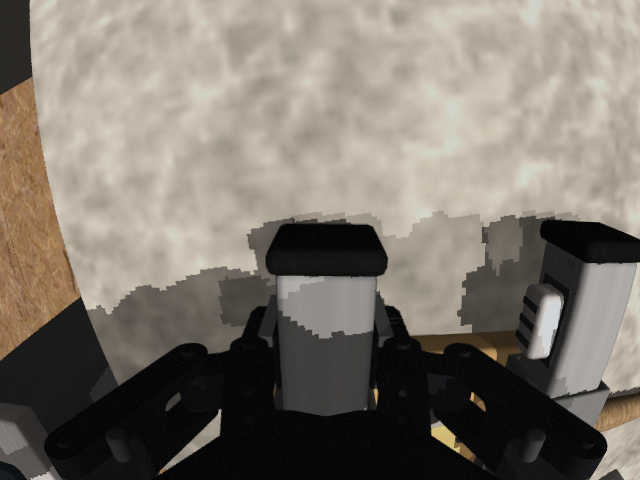

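View pics/sc6z.png

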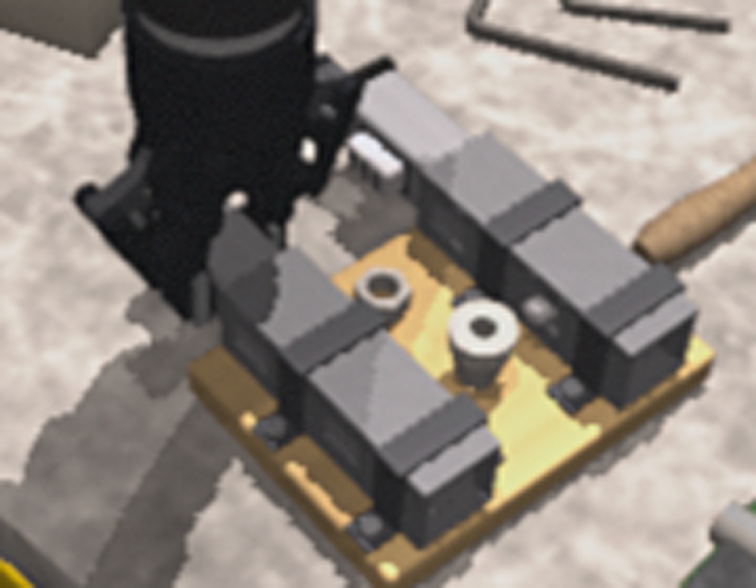

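```bash
python3 -m handwheel '[[[-0.0005,0.0006,0,0,0.03],[-0.001,0.0012,0,0,0.03],[-0.001,0.0012,0,0,0.03],[-0.001,0.0012,0,0,0.036],[-0.001,0.0012,0,0,0.042],[-0.001,0.0012,0,0,0.048],[-0.001,0.0012,0,0,0.055],[-0.001,0.0012,0,0,0.065],[-0.001,0.0012,0,0,0.075],[-0.001,0.0012,0,0,0.075],[-0.001,0.0012,0,0,0.075],[-0.001,0.0012,0,0,0.075]]]' 40
python3 - <<'E'
from h import *
import cv2
s=robot.read_state();print(s['time'],s['eef_pos'].round(2),s['force'],s['ft_torque'],s['finger_gap'])
for n in("wrist","scene"): cv2.imwrite(f"pics/{n}7.png",vision.camera(n))
a=cv2.imread("pics/scene7.png")[205:345,260:440];cv2.imwrite("pics/sc7z.png",cv2.resize(a,None,fx=4.2,fy=4.2,interpolation=cv2.INTER_CUBIC))
E
```

```text
time: 6.82
eef_pos: [439.9, 255.0, 18.6]
tool_rot: [3.141, -0.0, 1.414]
force: [-0.6, 1.3, 0.2]
finger_gap: 75.0
6.8167 [439.95 255.    18.6 ] [-0.64239347  1.2909062   0.18732075] [-0.02528268  0.00472918 -0.01898862] 75.04085789214572
```

View pics/wrist7.png

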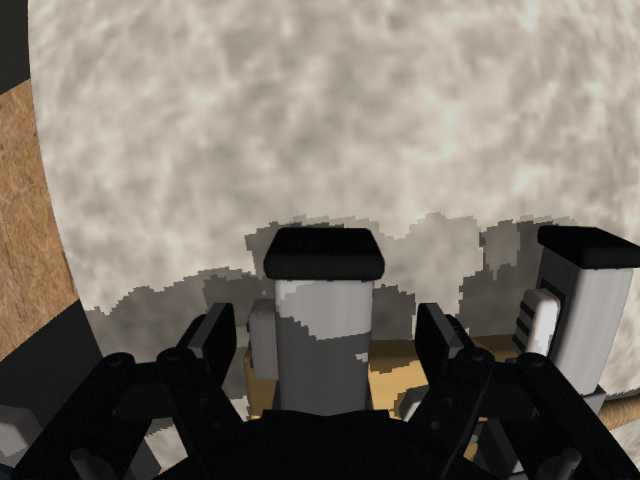

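View pics/sc7z.png

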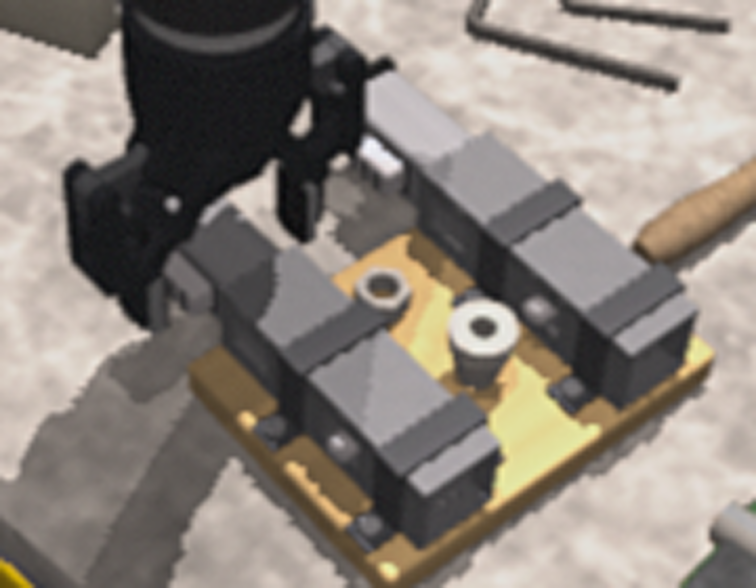

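Pad is out again and the pin shows in the long leg's second hole (zoomed scene about (342,445)). Next I back straight up.

```bash
python3 -m handwheel '[[[0,0,0.01,0,0.075],[0,0,0.025,0,0.075],[0,0,0.045,0,0.075],[0,0,0.07,0,0.075],[0,0,0.095,0,0.075],[0,0,0.12,0,0.075],[0,0.02,0.145,0,0.075],[0,0.045,0.15,0,0.075],[0,0.07,0.15,0,0.075],[0,0.1,0.15,0,0.075],[0,0.1,0.15,0,0.075],[0,0.1,0.15,0,0.075]]]'
python3 -m handwheel '[[[-0.04,0.01,0.02,0,0.075],[-0.08,0.03,0.05,0,0.075],[-0.11,0.05,0.07,0,0.075],[-0.14,0.07,0.07,0,0.075],[-0.14,0.07,0.07,0,0.075],[-0.14,0.07,0.07,0,0.075]]]'
python3 - <<'E'
from h import *
import cv2
s=robot.read_state();print(s['time'],s['eef_pos'].round(2),s['force'],s['finger_gap'])
for n in("top","scene"): cv2.imwrite(f"pics/{n}8.png",vision.camera(n))
a=cv2.imread("pics/scene8.png")[205:345,260:440];b=cv2.imread("pics/top8.png")[180:310,260:440]
cv2.imwrite("pics/z8.png",np.hstack([cv2.resize(i,(400,300),interpolation=cv2.INTER_CUBIC) for i in(a,b)]))
E
```

```text
time: 7.92
eef_pos: [439.2, 356.1, 168.8]
tool_rot: [3.141, 0.0, 1.417]
force: [-0.1, 1.0, 0.3]
finger_gap: 75.0
time: 8.42
eef_pos: [297.9, 425.7, 240.1]
tool_rot: [3.14, -0.002, 1.418]
force: [0.3, 0.2, -0.2]
finger_gap: 75.0
8.4167 [297.93 425.7  240.08] [ 0.27107854  0.20943152 -0.20517124] 74.96365219318045
```

View pics/z8.png

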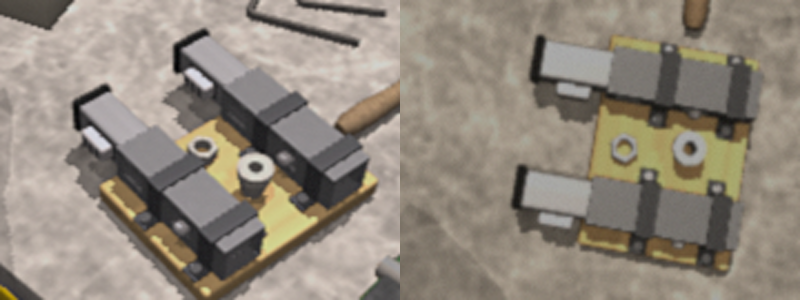

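Both legs now stick out equally. The pin shows in the second hole at (181,226) on the near leg and (287,157) on the neighbour, the pads are out, and the arm is clear.

```bash
python3 -c "
from workcell import robot
print(robot.job_done())"
```

```text
the job is handed in; nothing more can be done
None
```

The long leg is now locked short at its second hole, and I handed the job in at about 8.5 s.

- **What I did:** I gripped the tube across the spring button and squeezed it until the jaws stopped at 31.7 mm. I then slid the tube in about 61.5 mm with no slip visible in the wrist camera, eased it back about 1 mm, opened the jaws and backed the arm away.
- **Last checks:** The final pictures show the pin out in the second hole, the pad standing proud again, and both legs sticking out by about the same amount. The short leg looks unmoved, nothing fell, and the tool force was about 0 N.
- **Small disagreements:**
    - The jaw opening of 31.7 mm is 0.8 mm below the nominal 32.5 mm.
    - My camera estimates of the tube's centre line differed by about 2 mm. That left a side load of 6 to 7 N during the squeeze and slide.
- **Not checked:** I did not push on the tube to test the lock. I am relying on the pictures for that.

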